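# Set the flow valve of a pearl-dosing stand and hold it

## Robot

A 6-joint arm with a two-finger parallel gripper is mounted at the origin on the work surface. World frame = base frame: x ahead of the robot, y to its left, z up, the work surface at z = 0. Lengths are in m, angles in rad, forces in N, time in s.
With the tool pointing down it reaches from about 0.35 to 1 m from the base axis. Payload 7.1 kg.
Tool frame: the origin (TCP) lies between the finger pads; the fingertips stand 14 mm ahead of it and the grasp point (between the pads) lies 5 mm behind it; y points along the fingers, x is the direction in which the jaws open and shut, and the axes are right-handed (so a half turn about y gives the same grasp; the last joint's range is limited). The gripper opens to 85 mm and grips with 20 to 120 N. Pads are 22 mm wide; open, the fingers measure 114 mm over their backs; the gripper's body (76 mm by 85 mm) begins 54 mm behind the grasp point. The pads swing forward as they close: fully open they stand 13 mm farther back than shut.
Start: joints at [-1.121, 0.423, 1.63, -0, 1.089, -0.019], TCP at [0.282, -0.558, 0.245] pointing down, gripper open.
Joint ranges: [-3, 3], [-0.9, 2.11], [0.09, 2.58], [-1.31, 4.45], [0.11, 2.69], [-2.54, 2.54]. Speed limits (rad/s): [2.39, 2.39, 3.01, 3.14, 3.14, 3.14].

## Interface

Orientations are given as [roll, pitch, yaw] about the fixed x, y, z axes, in that order (R = Rz(yaw) Ry(pitch) Rx(roll)).
In Python, from station import ctrl, grab_frame, camera_params gives the robot as it stands. The module is installed in compiled form; this text tells all that it offers.
- The arm moves only by the tool move_arm, never from a script. Its argument "motion" is one flat list of numbers, 5 for each row, row after row: the finger opening in mm, from 0 to 85.4, then the shift along the tool's x, y, z in mm, then the turn about the tool's y in degrees. A call has 1 to 20 rows; each row shifts and turns the commanded pose from where the row before left it, along the tool's axes as they then stand; what a row does not reach is not made up. A row lasts 1/10 s, in which the tool goes at most 50 mm and 8.59 degrees, less where a joint would pass 70% of its speed; a pose out of reach is approached as far as the arm can. A call is refused whole if a number of a shift passes 50 or a number of a turn 8.59, either way. A call with a gripper value outside its range is refused whole. The fingers move at their own pace and stop on an object; "squeeze" is the grip in N (left out, the last holds). Time passes only in rows, so rows that do not move let the fingers close. It gives the time, the measured TCP pose, the force and the opening at its end, in the units of the state.
- ctrl.read_state(): the state, without advancing time (a new reading comes with each control period).
- grab_frame(name): name is "scene" or "side" or "wrist"; returns (picture, depth): 384x512x3 uint8, red, green, blue; 384x512 float32, m along the optical axis (not along the pixel's ray), 0 where there is no reading.
- camera_params(name): a dict with "fx", "fy", "cx", "cy" (pixels), "k1" (the pictures are not rectified: a ray, as slopes to the right and down, at radius r is drawn at 1 + k1 r^2 times it, then the intrinsics apply), "xyz" and "attitude" of the camera in the world. Camera axes: x right, y down, z forward; pixel columns grow to the right and rows downward; lengths in m; the calibration is good to about 2 mm. A picture is of the moment at which its call begins: read the wrist's pose just before it. camera_params takes no time and is no camera call; for the wrist camera it gives the pose at the moment of the call.
- ctrl.close_job(): hands the job in, once; it reports no verdict.
The state is a dict: "time_s": time; "joints": joint angles; "joint_vel": joint speeds; "joint_efforts": joint torques, N m; "ee_pos": TCP position; "orientation": TCP orientation; "wrist_force": force on the tool from outside, world axes, zero at the start; "moment": the same for the moment, N m; "width": finger opening in m.
Only numpy, scipy, OpenCV 4.12 (cv2) and the standard library are available. Lean on these libraries where they do the work, as an engineer would, in place of code of your own. Each camera call takes 0.05 s, during which the arm holds its last target.

## Task

Get the pearl-dosing stand on the display counter ready: slip the loose metal spacer ring over the upright outlet post so that it sits down on the flange, and let go of it. Then turn the handwheel clockwise by its upright handle until the valve is fully shut against its stop, back it off anticlockwise exactly two full turns, and finish while still gripping the handle there: do not let go. Leave the jar, the vial and the dish of pearls where they stand.

Things in the scene. Friction and masses are not known exactly. Their poses are not given: they have to be found in the camera images.
- ring_center (a point): Loose plain aluminium spacer ring lying flat on the counter, not on the stand: outer diameter 52 mm, bore 30 mm, 24 mm high, about 90 g. The point is its centre, half-way up, on its axis; z is its axis.
- post_seat (a point): Foot of the upright steel outlet post of the stand, on its axis, on top of the flange (58 mm above the counter) on which the ring is to sit. The post is 22 mm in diameter and rises 40 mm above this point, with a tapered tip; the flange is 48 mm in diameter. A seated ring has its centre 12 mm above this point.
- wheel_hub (a point): Fixed point on the upright axis of the handwheel, at the height of the wheel's rim (80 mm above the counter); axes as the stand's. The wheel is bare metal, 112 mm across, flat and level; its rim and hub reach up to 88 mm above the counter.
- handle_mid (a point): Centre, half-way up, of the round upright black handle that stands on the wheel's rim 50 mm from the wheel's axis: 22 mm in diameter, 50 mm tall, from 88 to 138 mm above the counter, so this point is 113 mm up. It spins freely on its own pin, so a gripper that holds it can carry it round the wheel without turning.
- valve (a joint): Handwheel angle in rad: 0 is fully shut on the hard stop, where the handle lies on the stand's -x side of the hub (towards the robot); it grows as the valve opens (anticlockwise from above), 6.28 a turn; range 0 to 18.8. It starts a quarter to nine tenths of a turn open. Even friction, 2 to 3 N at the handle; it stays where it is left.
- jar_mid (a point): Bystander: clear jar with a black cap, 42 mm in diameter, 70 mm tall, standing on the counter near the ring; the point is half-way up. Not to be disturbed.
- vial: Bystander: clear vial with a black cap, 46 mm in diameter, 85 mm tall, on a clear block 35 mm high; origin under its foot. Not to be disturbed.
- dish: Bystander: square glass dish of pearls, 150 x 150 x 60 mm, beyond the handwheel's side of the stand; origin under its centre. Not to be disturbed.
- manifold: The stand: aluminium base plate 110 x 280 x 12 mm fixed to the counter, origin under its centre. x runs across the plate, away from the robot within 0.3 rad. The handwheel's axis stands 85 mm along +y and the post 85 mm along -y, 170 mm apart, joined by a pipe up to 46 mm above the counter (its sleeves reach 52 mm).
There are look-alikes about, which are no part of the job. There is more than one size of the part that bears ring_center; the job needs the largest.

How it is judged:
By the outcome, as a careful person would: the job done as asked, in the order asked, and still so for the second after the job is handed in, while the arm keeps its last pose, push and grip.
It also fails if it takes over 72 s, if anything falls off the work surface, if the arm or the gripper's body presses on something with over 40 N, if the wrist force passes 120 N, or if a joint passes its speed limit or range.

## Working session

There is one attempt and no reset: what is moved stays moved. The work goes in short steps, Python scripts to look and compute and a tool call to move; the robot and the scene stay as the last step left them, time stands still between calls to the robot, and variables do not carry over. Pictures are saved under pics/ and viewed, and the job is handed in when it is done.

Besides the shell and the picture viewer there is one more tool, called after "Call:" by a JSON object that holds its "method" and its "body". move_arm: Moves the arm, as the interface text tells. Its arguments: {"type":"object","properties":{"motion":{"type":"array","items":{"type":"number"}},"squeeze":{"type":"number"}},"required":["motion"]}

```bash
mkdir -p pics
cat > h.py <<'E'
import numpy as np, cv2
from scipy.spatial.transform import Rotation as R
from station import ctrl, grab_frame, camera_params
def save(n,im,s=1.5): cv2.imwrite('pics/'+n+'.png',cv2.cvtColor(cv2.resize(im,None,fx=s,fy=s),cv2.COLOR_RGB2BGR))
E
python3 - <<'E'
from h import *
print(ctrl.read_state())
for n in ['scene','side','wrist']:
    p=camera_params(n);print(n,p)
    im,d=grab_frame(n);save(n+'0',im);np.savez('pics/'+n+'0.npz',im=im,d=d,p=p)
E
```

```text
{'time_s': 0.0, 'joints': array([-1.12103346e+00,  4.23860164e-01,  1.63071088e+00,  2.74507020e-05,
        1.08860281e+00, -1.89683859e-02]), 'joint_vel': array([ 0.00015419,  0.00059093, -0.00048837,  0.00101203,  0.00112044,
       -0.00100744]), 'joint_efforts': array([-2.13612235e-03, -5.57399869e+01, -2.81743383e+01, -1.91879703e-04,
        7.51452200e-03, -3.68750790e-06]), 'ee_pos': array([ 0.28215919, -0.55707976,  0.24452541]), 'orientation': array([-1.57074204,  0.00158046, -1.10207778]), 'wrist_force': array([-0.59172308, -0.68500667,  0.27224316]), 'moment': array([ 0.02201002, -0.04242719, -0.04092042]), 'width': 0.08553446270316246}
scene {'fx': 480.1154078222886, 'fy': 480.1154078222886, 'cx': 257.04077470121223, 'cy': 189.30040578718337, 'k1': -0.147828426244433, 'xyz': array([ 1.25447448, -0.59245853,  1.0292141 ]), 'attitude': array([-2.36543924, -0.02140737,  0.87164813])}
side {'fx': 483.5673153480228, 'fy': 483.5673153480228, 'cx': 262.32391732331024, 'cy': 192.98596431594885, 'k1': 0.04056499215119943, 'xyz': array([-0.38509373,  0.92216097,  0.96290599]), 'attitude': array([-2.15671967, -0.01864559, -2.29755705])}
wrist {'fx': 324.9763815418681, 'fy': 324.9763815418681, 'cx': 253.5170429556873, 'cy': 187.64348889135127, 'k1': -0.0014189220081169567, 'xyz': array([ 0.35185863, -0.52234562,  0.37208485]), 'attitude': array([ 2.83646652e+00,  1.51052523e-03, -1.10185648e+00])}
```

View pics/scene0.png

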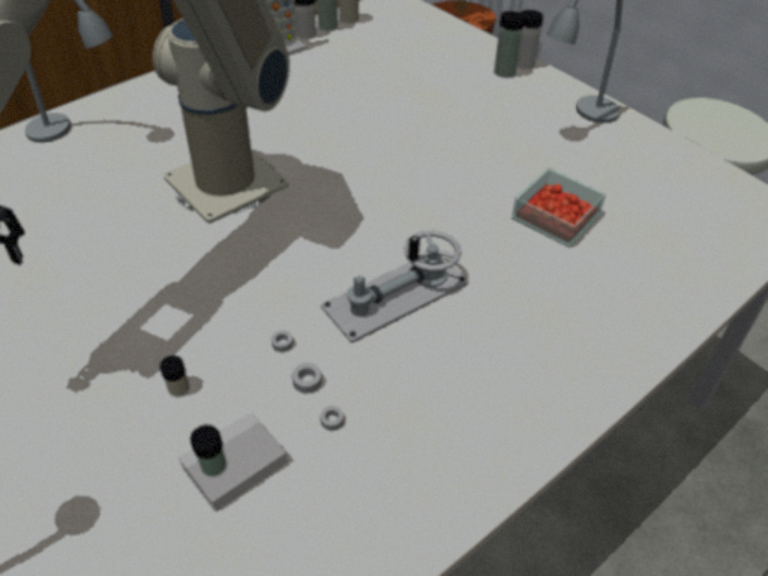

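View pics/side0.png

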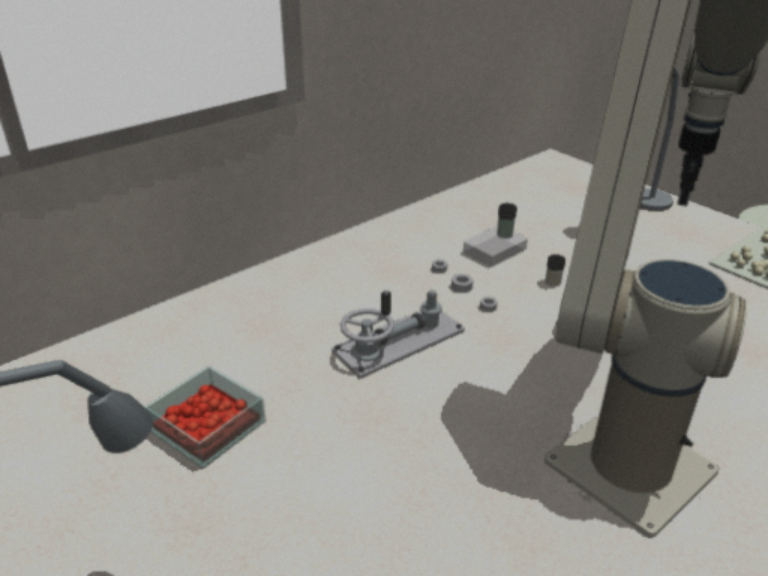

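View pics/wrist0.png

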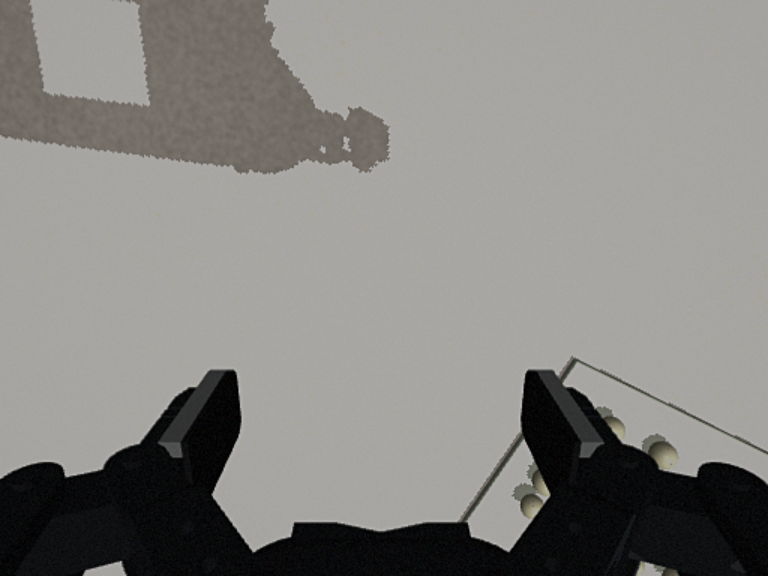

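```bash
cat >> h.py <<'E'
def K(p): return np.array([[p['fx'],0,p['cx']],[0,p['fy'],p['cy']],[0,0,1.]]),np.array([p['k1'],0,0,0.])
def rays(p,uv):
    k,d=K(p); q=cv2.undistortPoints(np.float64(uv).reshape(-1,1,2),k,d,criteria=(3,50,1e-10)).reshape(-1,2) if False else cv2.undistortPoints(np.float64(uv).reshape(-1,1,2),k,d).reshape(-1,2)
    r=np.c_[q,np.ones(len(q))]; return r@R.from_euler('xyz',p['attitude']).as_matrix().T
def onplane(p,uv,z):
    r=rays(p,uv); return p['xyz']+r*((z-p['xyz'][2])/r[:,2])[:,None]
def proj(p,X):
    k,d=K(p); M=R.from_euler('xyz',p['attitude']).as_matrix().T
    return cv2.projectPoints(np.float64(X).reshape(-1,1,3),cv2.Rodrigues(M)[0],-M@p['xyz'],k,d)[0].reshape(-1,2)
def tri(ps,uvs):
    A=0;b=0
    for p,uv in zip(ps,uvs):
        r=rays(p,[uv])[0];r/=np.linalg.norm(r);P=np.eye(3)-np.outer(r,r);A=A+P;b=b+P@p['xyz']
    X=np.linalg.solve(A,b); return X,[np.linalg.norm(proj(p,X)[0]-uv) for p,uv in zip(ps,uvs)]
def load(n):
    z=np.load('pics/'+n+'.npz',allow_pickle=True);return z['im'],z['d'],z['p'].item()
def shot(n,tag):
    p=camera_params(n);im,d=grab_frame(n);np.savez('pics/'+tag+'.npz',im=im,d=d,p=p);save(tag,im);return im,d,p
E
python3 - <<'E'
from h import *
im,d,p=load('scene0');save('sc_crop',im[140:340,100:330],3.4)
im2,d2,p2=load('side0');save('si_crop',im2[130:260,210:390],4.3)
a=onplane(p,np.array([[283,341],[307,377],[332,417]])/1.5,.012);print(a)
a=onplane(p2,np.array([[488,304],[461,283],[440,266]])/1.5,.012);print(a)
E
```

```text
[[ 0.49817114 -0.17420586  0.012     ]
 [ 0.59280447 -0.18818244  0.012     ]
 [ 0.68739819 -0.20485489  0.012     ]]
[[ 0.4882448  -0.17024923  0.012     ]
 [ 0.59046576 -0.18672514  0.012     ]
 [ 0.67857656 -0.202773    0.012     ]]
```

View pics/sc_crop.png

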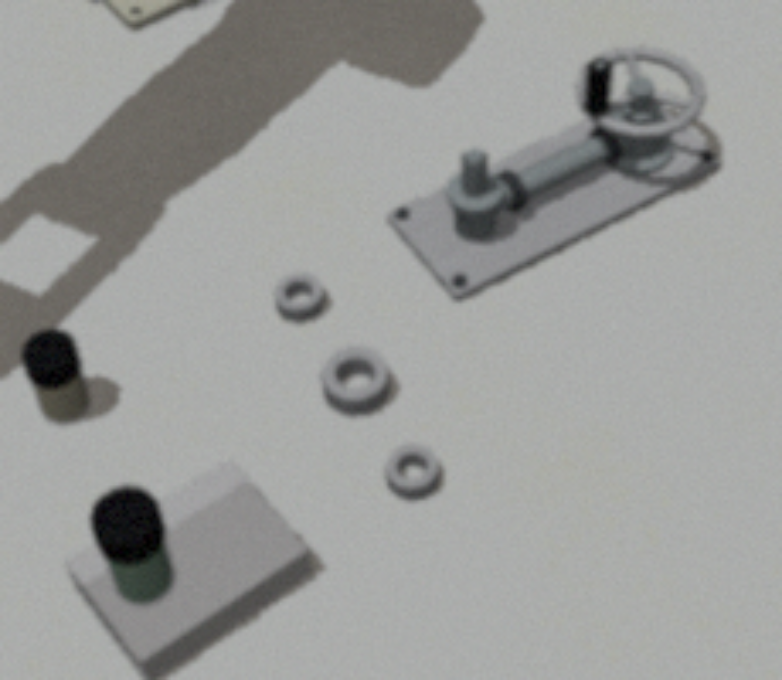

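View pics/si_crop.png

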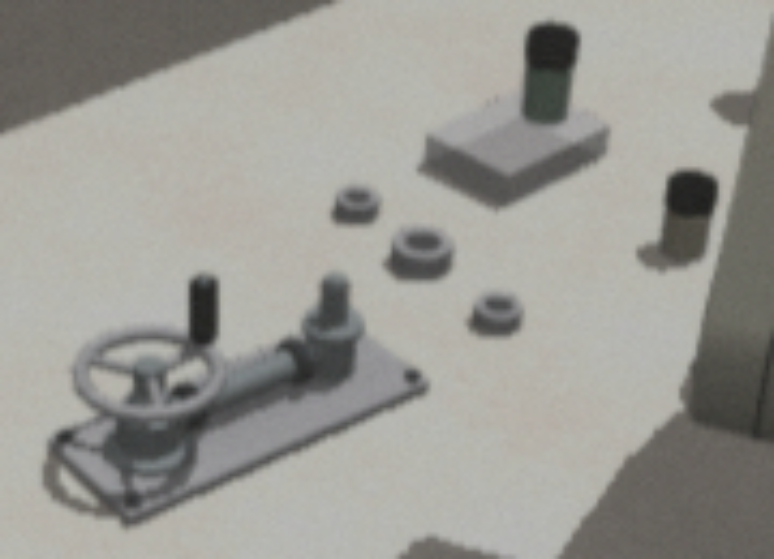

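Run:
```python
from h import *
im,d,p=load('scene0');im2,d2,p2=load('side0')
A=lambda u,v:(100+u/3.4-.35,140+v/3.4-.35); B=lambda u,v:(210+u/4.3-.38,130+v/4.3-.38)
for n,a,b in [('post top',(475,155),(337,276)),('handle top',(598,62),(204,277)),('handle bot',(597,110),(203,340)),('hubtop',(641,85),(148,362)),('ring',(357,374),(422,242)),('jar top',(50,345),(692,183)),('vial top',(126,503),(553,37)),('platecorner',(460,298),(428,384)),('platecorner2',(390,217),(0,0))]:
    X,e=tri([p,p2],[A(*a),B(*b)]);print(n,X.round(4),np.round(e,2))
print(onplane(p,[A(460,292),A(390,213)],.012), onplane(p2,[B(428,380),B(130,515),B(52,445)],.012))
```

```text
post top [ 0.5233 -0.0166  0.0968] [0.46 0.39]
handle top [0.5373 0.1029 0.1401] [0.07 0.06]
handle bot [0.5374 0.104  0.0855] [0.24 0.22]
hubtop [0.5397 0.1531 0.0875] [0.02 0.02]
ring [ 0.5934 -0.1894  0.0212] [0.44 0.32]
jar top [ 0.4604 -0.3725  0.0699] [0.08 0.06]
vial top [ 0.6504 -0.4085  0.1195] [0.26 0.15]
platecorner [ 0.5205 -0.0756 -0.0327] [12.5  10.51]
platecorner2 [ 0.7361 -0.0595  0.2405] [68.2  45.44]
[[ 0.57309817 -0.0709008   0.012     ]
 [ 0.46689001 -0.0629213   0.012     ]] [[ 0.46258215 -0.06257715  0.012     ]
 [ 0.48759571  0.21333181  0.012     ]
 [ 0.58555277  0.2067442   0.012     ]]
```

```bash
cat >> h.py <<'E'
def st():
    s=ctrl.read_state();T=R.from_euler('xyz',s['orientation']).as_matrix();return s,T
def rel(target):
    s,T=st();print('t',round(s['time_s'],2),'pos',s['ee_pos'].round(4),'rpy',s['orientation'].round(4),'w',round(s['width'],4),'F',s['wrist_force'].round(1))
    print('shift mm tool xyz',(T.T@(np.array(target)-s['ee_pos'])*1000).round(1))
E
python3 - <<'E'
from h import *
s,T=st();print(T.round(3))
rel(np.r_[.5934,-.1894,.22]-.06*T[:,2])
E
```

```text
[[ 0.452 -0.001  0.892]
 [-0.892  0.001  0.452]
 [-0.001 -1.     0.   ]]
t 0.15 pos [ 0.2822 -0.5572  0.2447] rpy [-1.5708e+00  1.2000e-03 -1.1020e+00] w 0.0853 F [-0.5  0.9  0.1]
shift mm tool xyz [-187.5   24.9  383.8]
```

Call:
{"method": "move_arm", "body": {"motion": [85,-8,1,16,0,85,-16,2,32,0,85,-16,2,32,0,85,-16,2,32,0,85,-16,2,32,0,85,-16,2,32,0,85,-16,2,32,0,85,-16,2,32,0,85,-16,2,32,0,85,-16,2,32,0,85,-16,2,32,0,85,-16,2,32,0,85,-12,2,16,0,85,0,0,0,0,85,0,0,0,0]}}

```text
time_s: 1.65
ee_pos: [0.5362, -0.2083, 0.2201]
orientation: [-1.571, 0.0, -1.1]
wrist_force: [0.2, 0.3, -0.4]
width: 0.0851
```

Run:
```python
from h import *
rel([.5934,-.1894,.22])
shot('wrist','w1')
```

```text
t 1.65 pos [ 0.5362 -0.2083  0.2201] rpy [-1.5714e+00  4.0000e-04 -1.1004e+00] w 0.0851 F [ 0.2  0.3 -0.4]
shift mm tool xyz [ 9.1  0.1 59.6]
```

View pics/w1.png

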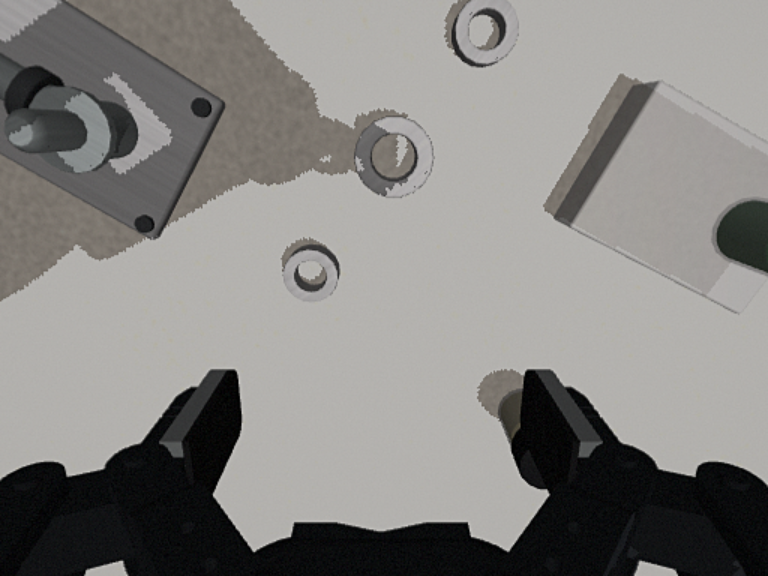

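```bash
cat >> h.py <<'E'
def cloud(d,p):
    h,w=d.shape;vv,uu=np.mgrid[:h,:w];uv=np.c_[uu.ravel(),vv.ravel()].astype(float)
    r=rays(p,uv);return (p['xyz']+r*d.ravel()[:,None]).reshape(h,w,3)
E
python3 - <<'E'
from h import *
im,d,p=load('w1');X=cloud(d,p)
m=((X[...,2]>.018)&(X[...,2]<.032)&(d>0)).astype(np.uint8)
n,l,s,c=cv2.connectedComponentsWithStats(m)
for i in range(1,n):
    if s[i,4]<150: continue
    q=X[l==i];cs,_=cv2.findContours((l==i).astype(np.uint8),cv2.RETR_CCOMP,cv2.CHAIN_APPROX_NONE)
    print(s[i],c[i].round(1),np.median(q,0).round(4))
    for k in cs:
        if len(k)<15: continue
        P=onplane(p,k.reshape(-1,2),.024);(cx,cy),r=cv2.minEnclosingCircle(np.float32(P[:,:2]*1000));e=cv2.fitEllipse(np.float32(P[:,:2]*1000));print('   circ',cx,cy,2*r,e)
E
```

```text
[375  54  65  97 674] [405.7 101. ] [ 0.6595 -0.3097  0.0254]
   circ 657.2322998046875 -311.69476318359375 100.58049011230469 ((657.8930053710938, -310.3886413574219), (6.312650680541992, 135.13880920410156), 90.64495849609375)
[ 67  67  22  39 268] [80.7 85.8] [ 0.5324 -0.0297  0.0251]
   circ 526.3118286132812 -19.332317352294922 34.62171936035156 ((523.8040161132812, -14.4437255859375), (34.96855163574219, 38.58858108520508), 27.019729614257812)
[ 236   77   53   55 1515] [262.2 103.9] [ 0.5943 -0.1884  0.0226]
   circ 593.4454956054688 -188.68263244628906 51.335941314697266 ((593.447021484375, -188.66802978515625), (49.99106979370117, 50.410987854003906), 124.00009155273438)
   circ 593.5103149414062 -188.5211944580078 30.96404266357422 ((593.5914916992188, -188.50985717773438), (29.989334106445312, 30.09104347229004), 156.8308868408203)
```

Run:
```python
from h import *
im,d,p=load('w1')
print(onplane(p,np.array([[545,208],[575,222],[658,83]])/1.5,.035))
s,T=st();print(s['ee_pos'],np.array([.5935,-.1886])+np.outer([-.06,.06],T[:2,0]))
rel([.5935,-.1886,.017])
```

```text
[[ 0.60982553 -0.28962929  0.035     ]
 [ 0.61096748 -0.31187646  0.035     ]
 [ 0.70342514 -0.30910409  0.035     ]]
[ 0.5360249  -0.20899129  0.22025933] [[ 0.56636653 -0.13508575]
 [ 0.62063347 -0.24211425]]
t 1.7 pos [ 0.536  -0.209   0.2203] rpy [-1.5712e+00  2.0000e-04 -1.1015e+00] w 0.0851 F [ 0.7 -0.6 -0.1]
shift mm tool xyz [  7.8 203.2  60.6]
```

Call:
{"method": "move_arm", "body": {"motion": [85,2,0,20,0,85,3,0,20,0,85,3,0,20,0,85,0,15,0,0,85,0,25,0,0,85,0,25,0,0,85,0,25,0,0,85,0,25,0,0,85,0,25,0,0,85,0,10,0,0,85,0,0,0,0,85,0,0,0,0]}}

```text
time_s: 2.9
ee_pos: [0.5935, -0.1898, 0.0708]
orientation: [-1.571, -0.0, -1.103]
wrist_force: [0.5, 0.1, 1.3]
width: 0.085
```

Run:
```python
from h import *
rel([.5935,-.1886,.017])
shot('wrist','w2')
```

```text
t 2.9 pos [ 0.5935 -0.1898  0.0708] rpy [-1.5706e+00 -3.0000e-04 -1.1027e+00] w 0.085 F [0.5 0.1 1.3]
shift mm tool xyz [-1.1 53.8  0.5]
```

View pics/w2.png

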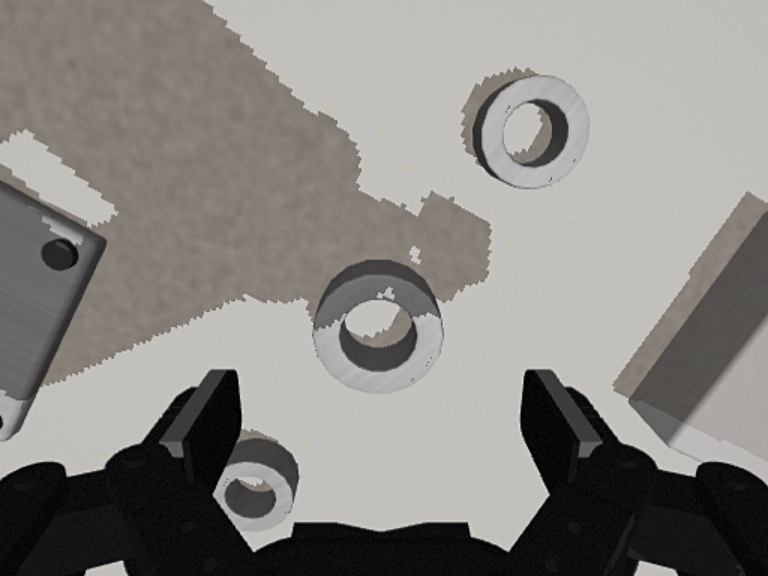

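Call:
{"method": "move_arm", "body": {"motion": [85,-1,15,0,0,85,0,15,0,0,85,0,12,0,0,85,0,7,0,0,85,0,4,0,0,85,0,0,0,0,40,0,0,0,0,40,0,0,0,0,40,0,0,0,0,40,0,0,0,0,40,0,0,0,0,40,0,0,0,0,40,0,0,0,0,40,0,0,0,0], "squeeze": 40}}

```text
time_s: 4.35
ee_pos: [0.5936, -0.1885, 0.0182]
orientation: [-1.57, -0.001, -1.102]
wrist_force: [-1.5, 1.4, 5.9]
width: 0.0501
```

Run:
```python
from h import *
rel([.5935,-.1886,.017])
```

```text
t 4.35 pos [ 0.5936 -0.1885  0.0182] rpy [-1.5699e+00 -1.0000e-03 -1.1019e+00] w 0.0501 F [-1.5  1.4  5.9]
shift mm tool xyz [-0.   1.2 -0.1]
```

Call:
{"method": "move_arm", "body": {"motion": [40,0,-3,0,0,40,0,-10,0,0,40,0,-20,0,0,40,0,-25,0,0,40,0,-25,0,0,40,0,-25,0,0,40,0,-20,0,0,40,0,-5,0,0,40,0,0,0,0,40,0,0,0,0]}}

```text
time_s: 5.35
ee_pos: [0.5925, -0.1881, 0.1495]
orientation: [-1.572, 0.001, -1.102]
wrist_force: [-1.2, 0.5, -0.2]
width: 0.0501
```

Run:
```python
from h import *
rel([.5233,-.0166,.15])
shot('wrist','w3')
im,d,p=load('w1');save('w1c',im[0:130,0:200],4)
```

```text
t 5.35 pos [ 0.5925 -0.1881  0.1495] rpy [-1.5717e+00  1.0000e-03 -1.1020e+00] w 0.0501 F [-1.2  0.5 -0.2]
shift mm tool xyz [-184.2   -0.4   15.8]
```

View pics/w3.png

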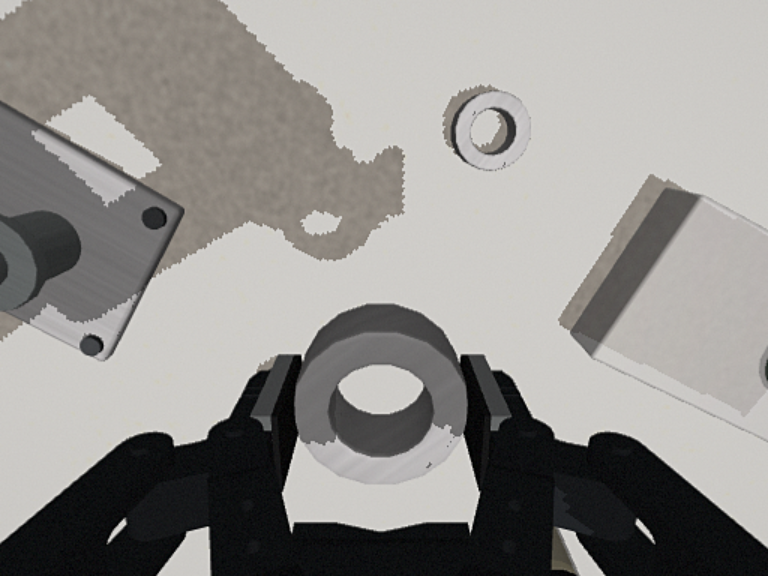

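View pics/w1c.png

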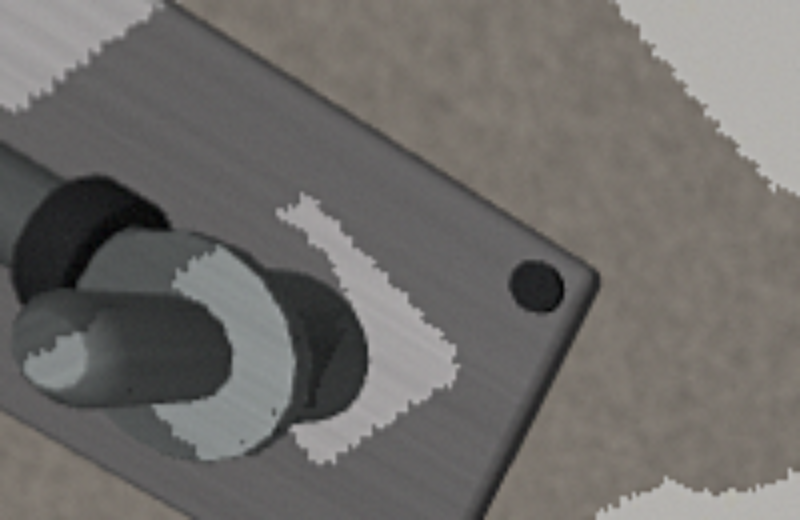

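Run:
```python
from h import *
im,d,p=load('w3');X=cloud(d,p);s,T=st()
m=(np.abs(X[...,2]-.155)<.004)&(d>0);m[:,:195]=0;m[:,320:]=0
cs,_=cv2.findContours(m.astype(np.uint8),cv2.RETR_CCOMP,cv2.CHAIN_APPROX_NONE)
print(np.median(X[m],0),s['ee_pos'])
for k in cs:
    if len(k)>40:
        P=onplane(p,k.reshape(-1,2),.1553);print(len(k),cv2.fitEllipse(np.float32((P[:,:2]-s['ee_pos'][:2])@T[:2,[0,2]]*1000)))
rel(np.r_[.5233,-.0166,.18]-.06*T[:,2])
```

```text
[ 0.59517088 -0.1877639   0.15381277] [ 0.59229675 -0.18806282  0.14910912]
411 ((0.6579407453536987, 1.3599308729171753), (50.29627227783203, 52.98728942871094), 98.32654571533203)
199 ((0.37645938992500305, 1.8192026615142822), (28.56905174255371, 29.06224822998047), 83.59541320800781)
t 5.4 pos [ 0.5923 -0.1881  0.1491] rpy [-1.5723e+00  1.5000e-03 -1.1020e+00] w 0.0502 F [ 0.  -0.2 -0.9]
shift mm tool xyz [-184.2  -30.6  -44.1]
```

Call:
{"method": "move_arm", "body": {"motion": [40,0,-10,0,0,40,0,-20,0,0,40,-10,0,-2,0,40,-20,0,-5,0,40,-25,0,-6,0,40,-25,0,-6,0,40,-25,0,-6,0,40,-25,0,-6,0,40,-25,0,-6,0,40,-20,0,-5,0,40,-9,0,-2,0,40,0,0,0,0,40,0,0,0,0]}}

```text
time_s: 6.7
ee_pos: [0.4713, -0.0442, 0.1804]
orientation: [-1.57, -0.001, -1.102]
wrist_force: [0.4, -0.4, -1.0]
width: 0.0498
```

Run:
```python
from h import *
rel([.5233,-.0166,.15])
shot('wrist','w4')
```

```text
t 6.7 pos [ 0.4713 -0.0442  0.1804] rpy [-1.5702e+00 -5.0000e-04 -1.1016e+00] w 0.0498 F [ 0.4 -0.4 -1. ]
shift mm tool xyz [-1.2 30.4 58.9]
```

View pics/w4.png

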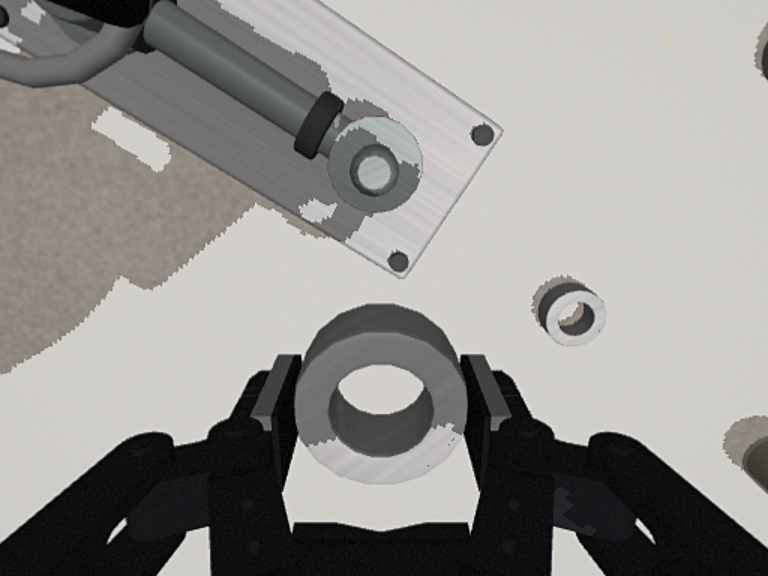

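Run:
```python
from h import *
im,d,p=load('w4');X=cloud(d,p);s,T=st()
for z0,tol in [(.058,.006),(.098,.004)]:
    m=(np.abs(X[...,2]-z0)<tol)&(d>0);m[:, :205]=0;m[:,300:]=0;m[190:]=0
    cs,_=cv2.findContours(m.astype(np.uint8),cv2.RETR_EXTERNAL,cv2.CHAIN_APPROX_NONE);k=max(cs,key=cv2.contourArea)
    P=onplane(p,k.reshape(-1,2),z0);print(z0,np.median(X[m],0),cv2.fitEllipse(np.float32(P[:,:2]*1000)),cv2.minEnclosingCircle(np.float32(P[:,:2]*1000)))
print(onplane(p,[[375/1.5-.2,163.5/1.5-.2]],.058),onplane(p,[[374/1.5-.2,172/1.5-.2]],.098))
# ring in hand, this frame
zt=s['ee_pos'][2]+.0058
m=(np.abs(X[...,2]-zt)<.005)&(d>0);m[:,:195]=0;m[:,320:]=0
cs,_=cv2.findContours(m.astype(np.uint8),cv2.RETR_CCOMP,cv2.CHAIN_APPROX_NONE)
for k in cs:
    if len(k)>40:
        P=onplane(p,k.reshape(-1,2),zt);e=cv2.fitEllipse(np.float32(P[:,:2]*1000));print(len(k),e,(np.array(e[0])/1000-s['ee_pos'][:2])@T[:2,[0,2]]*1000)
```

```text
0.058 [ 0.52737431 -0.01340587  0.05679267] ((523.9050903320312, -14.745870590209961), (46.26907730102539, 46.44136428833008), 10.171137809753418) ((523.9336547851562, -14.710838317871094), 23.72249984741211)
0.098 [ 0.52397381 -0.01465545  0.09644252] ((524.0083618164062, -14.70186710357666), (16.541837692260742, 16.70482063293457), 125.04417419433594) ((524.054443359375, -14.63346004486084), 9.054689407348633)
[[ 0.52471468 -0.01439411  0.058     ]] [[ 0.52397639 -0.01476209  0.098     ]]
423 ((472.7702331542969, -44.17171859741211), (50.55155563354492, 53.47922134399414), 35.693389892578125) [0.29978494 1.25752882]
190 ((473.1793518066406, -43.56782531738281), (28.012317657470703, 28.78874969482422), 25.371524810791016) [-0.05418016  1.89531704]
```

Call:
{"method": "move_arm", "body": {"motion": [40,-1,0,15,0,40,-1,0,20,0,40,-1,0,17,0,40,0,0,8,0,40,0,15,0,0,40,0,20,0,0,40,0,15,0,0,40,0,5,0,0,40,0,0,0,0,40,0,0,0,0]}}

```text
time_s: 7.75
ee_pos: [0.5234, -0.0144, 0.1258]
orientation: [-1.57, -0.0, -1.102]
wrist_force: [0.3, 0.0, -1.2]
width: 0.0501
```

Run:
```python
from h import *
rel([.5240,-.0147,.0765])
shot('wrist','w5')
im,d,p=shot('scene','s5');im2,d2,p2=shot('side','d5')
save('s5c',np.hstack([im[130:260,190:320],im2[150:280,220:350]]),3)
```

```text
t 7.75 pos [ 0.5234 -0.0144  0.1258] rpy [-1.5703e+00 -3.0000e-04 -1.1022e+00] w 0.0501 F [ 0.3  0.  -1.2]
shift mm tool xyz [ 0.5 49.3  0.3]
```

View pics/w5.png

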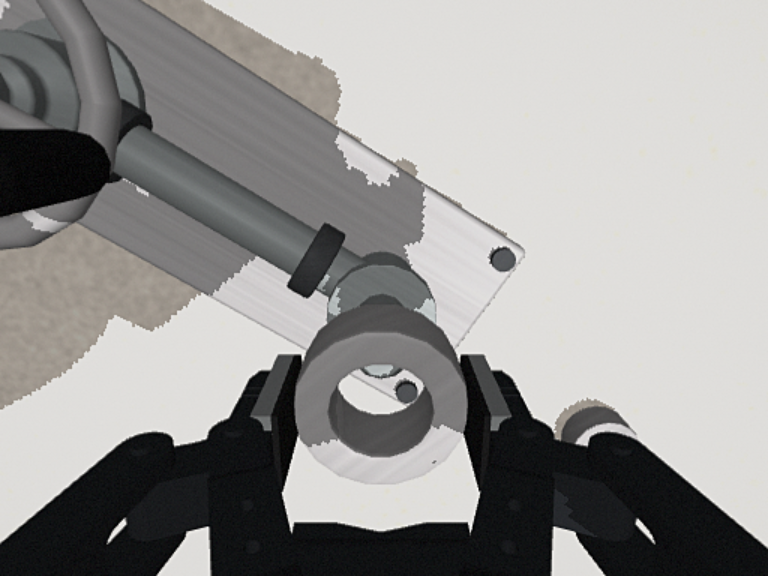

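View pics/s5c.png

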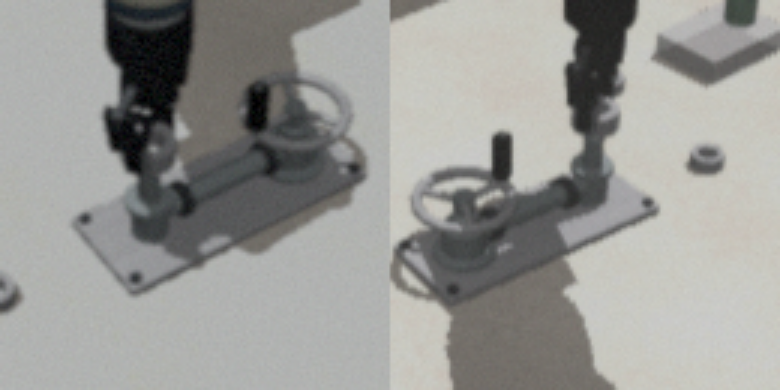

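Call:
{"method": "move_arm", "body": {"motion": [40,0,4,0,0,40,0,4,0,0,40,0,4,0,0,40,0,4,0,0,40,0,4,0,0,40,0,0,0,0]}}

```text
time_s: 8.5
ee_pos: [0.5224, -0.0143, 0.1046]
orientation: [-1.572, 0.001, -1.102]
wrist_force: [0.2, -0.5, 0.4]
width: 0.0496
```

Run:
```python
from h import *
rel([.5240,-.0147,.0765])
shot('wrist','w6')
```

```text
t 8.5 pos [ 0.5224 -0.0143  0.1046] rpy [-1.5719e+00  6.0000e-04 -1.1021e+00] w 0.0496 F [ 0.2 -0.5  0.4]
shift mm tool xyz [ 1.1 28.1  1.2]
```

View pics/w6.png

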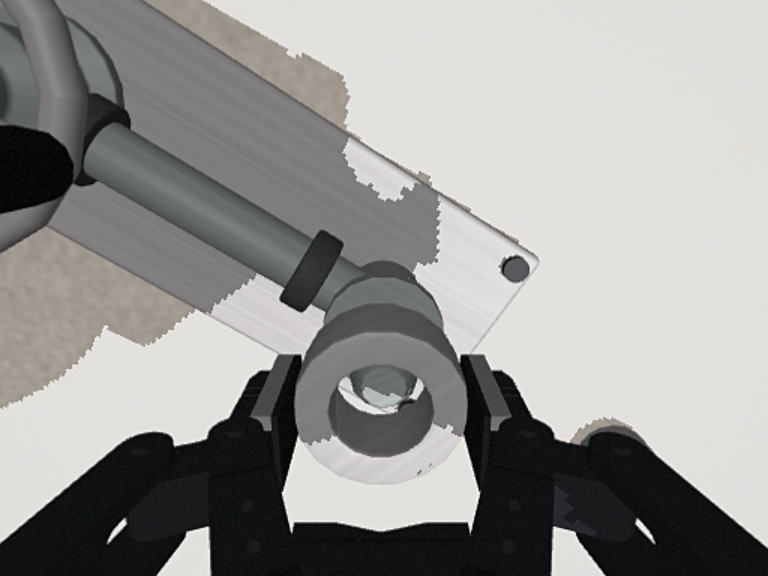

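Call:
{"method": "move_arm", "body": {"motion": [40,0.5,4,1,0,40,0,4,0,0,40,0,4,0,0,40,0,4,0,0,40,0,4,0,0,40,0,4,0,0,40,0,1,0,0,40,0,0,0,0]}}

```text
time_s: 9.35
ee_pos: [0.5239, -0.0143, 0.0801]
orientation: [-1.571, 0.0, -1.102]
wrist_force: [0.2, 0.0, -0.9]
width: 0.0498
```

Run:
```python
from h import *
rel([.5240,-.0147,.0765])
```

```text
t 9.35 pos [ 0.5239 -0.0143  0.0801] rpy [-1.5711e+00  2.0000e-04 -1.1019e+00] w 0.0498 F [ 0.2  0.  -0.9]
shift mm tool xyz [ 0.4  3.6 -0.1]
```

Call:
{"method": "move_arm", "body": {"motion": [40,0,1,0,0,40,0,1,0,0,40,0,1,0,0,40,0,0.5,0,0,40,0,0,0,0]}}

```text
time_s: 9.85
ee_pos: [0.5239, -0.0142, 0.0768]
orientation: [-1.571, 0.0, -1.102]
wrist_force: [-0.8, 0.3, 0.2]
width: 0.0501
```

Call:
{"method": "move_arm", "body": {"motion": [40,0,0.5,0,0,40,0,0.5,0,0,40,0,0.5,0,0,40,0,0,0,0]}}

```text
time_s: 10.25
ee_pos: [0.5241, -0.0143, 0.0762]
orientation: [-1.571, -0.0, -1.102]
wrist_force: [-3.9, 0.3, 11.2]
width: 0.0498
```

Call:
{"method": "move_arm", "body": {"motion": [85,0,-0.5,0,0,85,0,0,0,0,85,0,0,0,0,85,0,0,0,0,85,0,0,0,0,85,0,0,0,0,85,0,-5,0,0,85,0,-15,0,0,85,0,-20,0,0,85,0,-25,0,0,85,0,-25,0,0,85,0,-15,0,0,85,0,-5,0,0,85,-1,0,-20,0,85,0,0,-20,0,85,0,0,-20,0,85,0,0,0,0,85,0,0,0,0]}}

```text
time_s: 12.05
ee_pos: [0.4702, -0.0405, 0.1857]
orientation: [-1.571, 0.0, -1.103]
wrist_force: [0.3, -0.3, -0.4]
width: 0.0848
```

Run:
```python
from h import *
rel([.537,.103,.19])
shot('wrist','w7')
im,d,p=shot('scene','s7');im2,d2,p2=shot('side','d7')
save('s7c',np.hstack([im[130:260,190:320],im2[150:280,220:350]]),3)
```

```text
t 12.05 pos [ 0.4702 -0.0405  0.1857] rpy [-1.5706  0.     -1.1027] w 0.0848 F [ 0.3 -0.3 -0.4]
shift mm tool xyz [-97.9  -4.3 124.4]
```

View pics/w7.png

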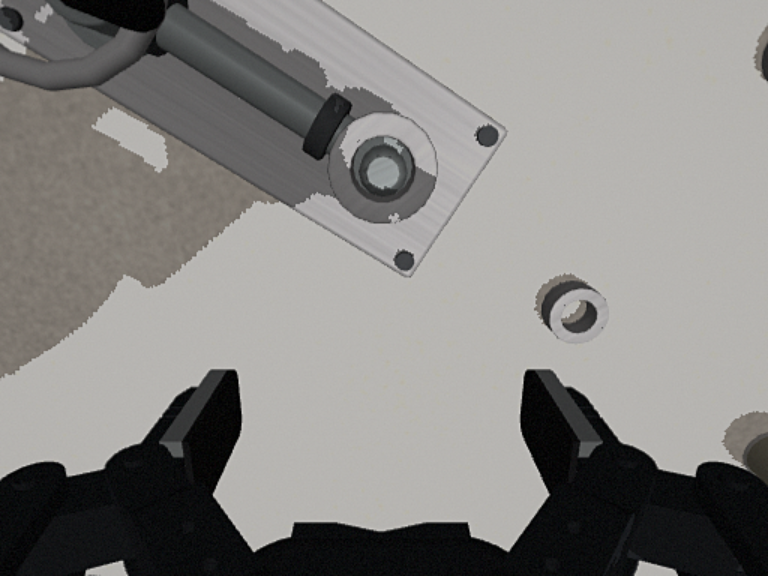

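View pics/s7c.png

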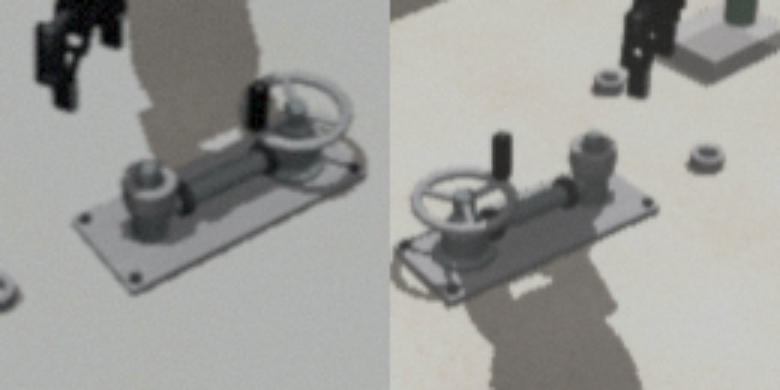

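Call:
{"method": "move_arm", "body": {"motion": [85,0,-20,0,0,85,0,-25,0,0,85,-10,0,6,0,85,-25,0,16,0,85,-25,0,16,0,85,-25,0,16,0,85,-25,0,16,0,85,-20,0,13,0,85,-10,0,6,0,85,0,0,0,0,85,0,0,0,0]}}

```text
time_s: 13.3
ee_pos: [0.4859, 0.1244, 0.2304]
orientation: [-1.572, -0.0, -1.101]
wrist_force: [-0.0, -0.2, -0.0]
width: 0.0846
```

Run:
```python
from h import *
rel([.537,.103,.19]);print(ctrl.read_state()['joints'])
shot('wrist','w8')
```

```text
t 13.3 pos [0.4859 0.1244 0.2304] rpy [-1.5717 -0.     -1.1013] w 0.0846 F [-0.  -0.2 -0. ]
shift mm tool xyz [42.2 40.3 35.9]
[ 2.27081673e-01  2.62699250e-01  1.91105494e+00 -3.26568324e-04
  9.68733751e-01  1.32861037e+00]
```

View pics/w8.png

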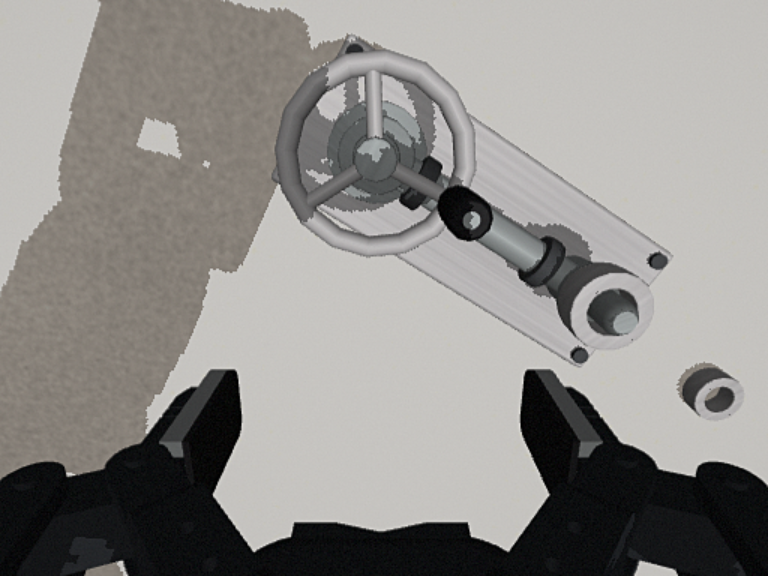

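Run:
```python
from h import *
im,d,p=load('w8');X=cloud(d,p)
def fit(z0,tol,u0,u1,v1,img=False):
    m=(np.abs(X[...,2]-z0)<tol)&(d>0);m[:,:u0]=0;m[:,u1:]=0;m[v1:]=0
    cs,_=cv2.findContours(m.astype(np.uint8),cv2.RETR_EXTERNAL,cv2.CHAIN_APPROX_NONE);k=max(cs,key=cv2.contourArea)
    P=onplane(p,k.reshape(-1,2),z0);e=cv2.fitEllipse(np.float32(P[:,:2]*1000));print(z0,np.median(X[m],0).round(4),e,cv2.minEnclosingCircle(np.float32(P[:,:2]*1000)));return np.array(e[0])/1000
r=fit(.080,.009,170,325,180)
h=fit(.138,.004,270,340,180)
print('hubtop',onplane(p,[[376/1.5-.2,157/1.5-.2]],.088),'pin',onplane(p,[[472/1.5-.2,219/1.5-.2]],.138))
post=np.array([.5240,-.0147]);v=r-post;print('dist',np.linalg.norm(v),'stand yaw',np.arctan2(-v[0],v[1]))
yaw=np.arctan2(-v[0],v[1]);q=h-r
print('handle r',np.linalg.norm(q),'open deg',np.degrees(np.arctan2(q[1],q[0])-yaw)-180)
```

```text
0.08 [0.5427 0.161  0.0837] ((539.735595703125, 157.3148956298828), (101.96306610107422, 102.88819885253906), 24.743438720703125) ((539.5570678710938, 154.53732299804688), 55.81837463378906)
0.138 [0.5388 0.1052 0.1366] ((538.8052978515625, 105.42091369628906), (19.197572708129883, 19.447147369384766), 23.276735305786133) ((538.744384765625, 105.762939453125), 10.443965911865234)
hubtop [[0.54105923 0.15487104 0.088     ]] pin [[0.5390761  0.10452536 0.138     ]]
dist 0.17273312736904778 stand yaw -0.0912242025746715
handle r 0.0519023199386769 open deg -265.800263490633
```

Run:
```python
from h import *
rel([.5389,.1050,.111])
```

```text
t 13.35 pos [0.4859 0.124  0.2305] rpy [-1.5716e+00 -1.0000e-04 -1.1021e+00] w 0.0848 F [ 0.7 -0.3  0.7]
shift mm tool xyz [ 40.9 119.4  38.8]
```

Call:
{"method": "move_arm", "body": {"motion": [85,10,0,10,0,85,15,0,14,0,85,11,0,10,0,85,5,0,5,0,85,0,10,0,0,85,0,20,0,0,85,0,15,0,0,85,0,5,0,0,85,0,0,0,0,85,0,0,0,0]}}

```text
time_s: 14.35
ee_pos: [0.5395, 0.1058, 0.1811]
orientation: [-1.571, -0.0, -1.102]
wrist_force: [0.0, -0.5, -0.4]
width: 0.0846
```

Run:
```python
from h import *
rel([.5389,.1050,.111])
shot('wrist','w9')
```

```text
t 14.35 pos [0.5395 0.1058 0.1811] rpy [-1.5706 -0.     -1.1018] w 0.0846 F [ 0.  -0.5 -0.4]
shift mm tool xyz [ 0.4 70.1 -0.9]
```

View pics/w9.png

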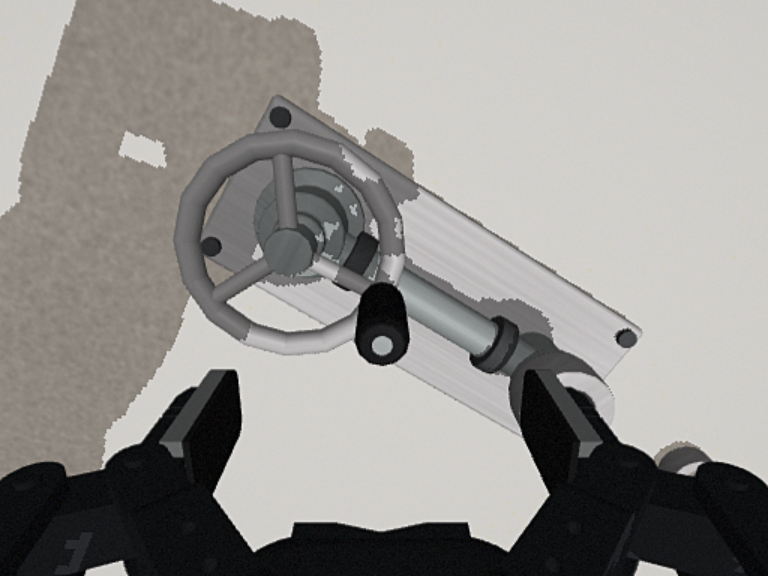

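Call:
{"method": "move_arm", "body": {"motion": [85,0,10,-0.5,0,85,0,18,0,0,85,0,18,0,0,85,0,14,0,0,85,0,8,0,0,85,0,2,0,0,85,0,0,0,0,10,0,0,0,0,10,0,0,0,0,10,0,0,0,0,10,0,0,0,0,10,0,0,0,0,10,0,0,0,0,10,0,0,0,0,10,0,0,0,0,10,0,0,0,0,10,0,0,0,0], "squeeze": 60}}

```text
time_s: 16.1
ee_pos: [0.5393, 0.1052, 0.1113]
orientation: [-1.57, -0.0, -1.102]
wrist_force: [-1.6, -2.9, 5.3]
width: 0.0207
```

Run:
```python
from h import *
rel([.5389,.1050,.111])
shot('wrist','w10')
```

```text
t 16.1 pos [0.5393 0.1052 0.1113] rpy [-1.5704e+00 -5.0000e-04 -1.1019e+00] w 0.0207 F [-1.6 -2.9  5.3]
shift mm tool xyz [ 0.   0.3 -0.4]
```

View pics/w10.png

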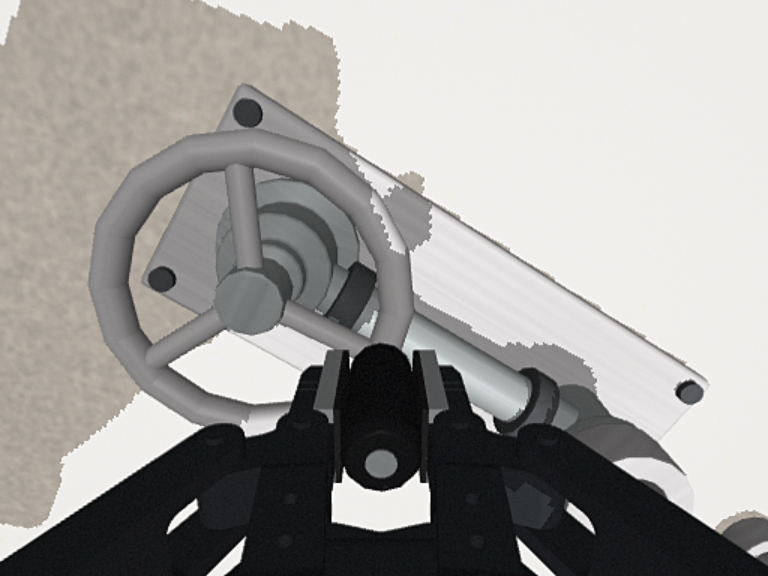

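```bash
cat >> h.py <<'E'
H=np.array([.5405,.1548]); PHI=-.096; YAW=-1.102
def hp(a,H=H): 
    t=np.pi+PHI+np.radians(np.asarray(a));return H+.05*np.stack([np.cos(t),np.sin(t)],-1)
def steps(angs,H=H):
    P=hp(angs,H);D=np.diff(P,axis=0)*1000;T=np.array([[np.cos(YAW),-np.sin(YAW)],[np.sin(YAW),np.cos(YAW)]])
    cum=np.round(np.cumsum(D@T,axis=0),1);return np.diff(np.r_[[[0,0]],cum],axis=0).round(1)
E
python3 - <<'E'
from h import *
print(steps(np.r_[np.arange(94,5,-8)]).tolist(),np.arange(94,5,-8)[-1])
E
```

```text
[[-3.7, -5.9], [-4.6, -5.3], [-5.2, -4.6], [-5.8, -3.9], [-6.3, -3.0], [-6.6, -2.1], [-6.9, -1.2], [-7.0, -0.2], [-6.9, 0.8], [-6.7, 1.7], [-6.5, 2.6]] 6
```

Call:
{"method": "move_arm", "body": {"motion": [10,-3.7,0,-5.9,0,10,-4.6,0,-5.3,0,10,-5.2,0,-4.6,0,10,-5.8,0,-3.9,0,10,-6.3,0,-3,0,10,0,0,0,0,10,0,0,0,0]}}

```text
time_s: 16.85
ee_pos: [0.5065, 0.1183, 0.1112]
orientation: [-1.571, 0.001, -1.102]
wrist_force: [-3.2, -0.2, 8.0]
width: 0.0204
```

```bash
cat >> h.py <<'E'
def chk(H=H):
    s,T=st();q=s['ee_pos'][:2]-H;a=np.degrees(np.arctan2(q[1],q[0])-np.pi-PHI)
    t=np.arctan2(q[1],q[0]);F=s['wrist_force']
    print('t',round(s['time_s'],2),'z',s['ee_pos'][2].round(4),'r mm',(np.linalg.norm(q)*1000).round(2),'a deg',a.round(2),a.round(2)%360,'Frad',round(F[0]*np.cos(t)+F[1]*np.sin(t),1),'Ftan',round(-F[0]*np.sin(t)+F[1]*np.cos(t),1),'F',F.round(1),'rpy',s['orientation'].round(4),'w',round(s['width'],4),s['joints'].round(2),s['ee_pos'].round(4))
E
python3 -c "
from h import *
chk()"
```

```text
t 16.85 z 0.1112 r mm 49.86 a deg -307.49 52.50999999999999 Frad 2.4 Ftan -2.2 F [-3.2 -0.2  8. ] rpy [-1.5713e+00  6.0000e-04 -1.1021e+00] w 0.0204 [0.21 0.48 1.94 0.   0.72 1.31] [0.5065 0.1183 0.1112]
```

Call:
{"method": "move_arm", "body": {"motion": [10,-6.6,-0.5,-2.1,0,10,-6.9,0,-1.2,0,10,-7,0,-0.2,0,10,-6.9,0,0.8,0,10,0,0,0,0,10,0,0,0,0]}}

```text
time_s: 17.45
ee_pos: [0.4921, 0.142, 0.1113]
orientation: [-1.571, 0.001, -1.102]
wrist_force: [-1.3, 0.6, 2.7]
width: 0.02
```

```bash
python3 -c "
from h import *
chk();print(steps(np.arange(22,-15,-4)).tolist(),steps(np.arange(22,-15,-2)).tolist())"
```

```text
t 17.45 z 0.1113 r mm 50.06 a deg -339.63 20.370000000000005 Frad 1.1 Ftan -0.9 F [-1.3  0.6  2.7] rpy [-1.5710e+00  7.0000e-04 -1.1016e+00] w 0.02 [0.26 0.47 1.96 0.   0.71 1.36] [0.4921 0.142  0.1113]
[[-3.4, 0.7], [-3.4, 1.0], [-3.2, 1.2], [-3.2, 1.5], [-3.1, 1.6], [-2.9, 1.9], [-2.8, 2.1], [-2.7, 2.2], [-2.5, 2.5]] [[-1.7, 0.3], [-1.7, 0.4], [-1.7, 0.5], [-1.7, 0.5], [-1.6, 0.6], [-1.6, 0.6], [-1.6, 0.7], [-1.6, 0.8], [-1.6, 0.8], [-1.5, 0.8], [-1.5, 0.9], [-1.4, 1.0], [-1.5, 1.0], [-1.3, 1.1], [-1.4, 1.1], [-1.3, 1.1], [-1.3, 1.2], [-1.2, 1.3]]
```

Approach the stop: 4 rows of 4° (to about 4–6°), then small steps.

Call:
{"method": "move_arm", "body": {"motion": [10,-3.4,0,0.7,0,10,-3.4,0,1,0,10,-3.2,0,1.2,0,10,0,0,0,0]}}

```text
time_s: 17.85
ee_pos: [0.4904, 0.1519, 0.1113]
orientation: [-1.571, 0.0, -1.102]
wrist_force: [-1.4, 0.6, 2.7]
width: 0.0205
```

```bash
python3 -c "
from h import *
chk()"
```

```text
t 17.85 z 0.1113 r mm 50.15 a deg -351.16 8.839999999999975 Frad 1.4 Ftan -0.7 F [-1.4  0.6  2.7] rpy [-1.5708e+00  3.0000e-04 -1.1019e+00] w 0.0205 [0.28 0.47 1.96 0.   0.72 1.38] [0.4904 0.1519 0.1113]
```

Call:
{"method": "move_arm", "body": {"motion": [10,-1.6,0,0.7,0,10,-1.6,0,0.8,0,10,0,0,0,0,10,0,0,0,0]}}

```text
time_s: 18.25
ee_pos: [0.4903, 0.1552, 0.1113]
orientation: [-1.571, 0.0, -1.102]
wrist_force: [-0.5, -1.1, 3.3]
width: 0.0206
```

```bash
python3 -c "
from h import *
chk()"
```

```text
t 18.25 z 0.1113 r mm 50.18 a deg 5.08 5.08 Frad 0.5 Ftan 1.1 F [-0.5 -1.1  3.3] rpy [-1.5708e+00  3.0000e-04 -1.1020e+00] w 0.0206 [0.28 0.47 1.96 0.   0.72 1.38] [0.4903 0.1552 0.1113]
```

Call:
{"method": "move_arm", "body": {"motion": [10,-1.6,0,0.8,0,10,-1.6,0,0.8,0,10,0,0,0,0,10,0,0,0,0]}}

```text
time_s: 18.65
ee_pos: [0.4904, 0.1588, 0.1113]
orientation: [-1.571, 0.0, -1.102]
wrist_force: [-1.3, 0.5, 3.0]
width: 0.0206
```

```bash
python3 -c "
from h import *
chk()"
```

```text
t 18.65 z 0.1113 r mm 50.21 a deg 0.93 0.93 Frad 1.3 Ftan -0.4 F [-1.3  0.5  3. ] rpy [-1.5705e+00  1.0000e-04 -1.1019e+00] w 0.0206 [0.29 0.47 1.95 0.   0.72 1.39] [0.4904 0.1588 0.1113]
```

Call:
{"method": "move_arm", "body": {"motion": [10,-1.5,0,0.9,0,10,-1.5,0,1,0,10,0,0,0,0]}}

```text
time_s: 18.95
ee_pos: [0.4905, 0.1602, 0.1113]
orientation: [-1.573, -0.003, -1.1]
wrist_force: [0.8, -14.7, 6.2]
width: 0.0204
```

```bash
python3 -c "
from h import *
chk()"
```

```text
t 18.95 z 0.1113 r mm 50.28 a deg -0.69 359.31 Frad -2.4 Ftan 14.5 F [  0.8 -14.7   6.2] rpy [-1.5731 -0.0026 -1.1005] w 0.0204 [ 0.29  0.47  1.95 -0.    0.72  1.4 ] [0.4905 0.1602 0.1113]
```

Call:
{"method": "move_arm", "body": {"motion": [10,-1.4,0,1,0,10,0,0,0,0,10,0,0,0,0]}}

```text
time_s: 19.25
ee_pos: [0.4905, 0.1604, 0.1112]
orientation: [-1.575, -0.004, -1.1]
wrist_force: [0.3, -23.6, 8.7]
width: 0.0206
```

```bash
python3 -c "
from h import *
chk()"
```

```text
t 19.25 z 0.1112 r mm 50.31 a deg -0.93 359.07 Frad -2.9 Ftan 23.4 F [  0.3 -23.6   8.7] rpy [-1.5747 -0.004  -1.1002] w 0.0206 [ 0.3   0.47  1.95 -0.01  0.72  1.4 ] [0.4905 0.1604 0.1112]
```

Call:
{"method": "move_arm", "body": {"motion": [10,1.4,0,-1,0,10,1.5,0,-1,0,10,1.5,0,-0.9,0,10,0,0,0,0,10,0,0,0,0]}}

```text
time_s: 19.75
ee_pos: [0.4904, 0.1588, 0.1113]
orientation: [-1.571, -0.0, -1.102]
wrist_force: [-0.5, -0.5, 2.9]
width: 0.0207
```

```bash
sed -i 's/^H=.*; PHI/H=np.array([.5403,.1552]); PHI/' h.py; python3 -c "
from h import *
chk();print(steps(np.arange(0,181,10)).tolist());print(steps(np.arange(180,361,10)).tolist())"
```

```text
t 19.75 z 0.1113 r mm 49.99 a deg 1.41 1.41 Frad 0.5 Ftan 0.5 F [-0.5 -0.5  2.9] rpy [-1.5707e+00 -1.0000e-04 -1.1016e+00] w 0.0207 [ 0.29  0.47  1.95 -0.    0.72  1.39] [0.4904 0.1588 0.1113]
[[7.7, -4.0], [8.4, -2.6], [8.6, -1.1], [8.7, 0.4], [8.5, 1.9], [8.1, 3.3], [7.3, 4.7], [6.4, 5.9], [5.3, 7.0], [4.0, 7.7], [2.6, 8.3], [1.1, 8.7], [-0.4, 8.7], [-1.9, 8.5], [-3.3, 8.0], [-4.7, 7.4], [-5.9, 6.4], [-7.0, 5.3]]
[[-7.7, 4.0], [-8.4, 2.6], [-8.6, 1.1], [-8.7, -0.4], [-8.5, -1.9], [-8.1, -3.3], [-7.3, -4.7], [-6.4, -5.9], [-5.3, -7.0], [-4.0, -7.7], [-2.6, -8.3], [-1.1, -8.7], [0.4, -8.7], [1.9, -8.5], [3.3, -8.0], [4.7, -7.4], [5.9, -6.4], [7.0, -5.3]]
```

Call:
{"method": "move_arm", "body": {"motion": [10,6.6,0,-3.5,0,10,8.4,0,-2.6,0,10,8.6,0,-1.1,0,10,8.7,0,0.4,0,10,8.5,0,1.9,0,10,8.1,0,3.3,0,10,7.3,0,4.7,0,10,6.4,0,5.9,0,10,5.3,0,7,0,10,0,0,0,0,10,0,0,0,0]}}

```text
time_s: 20.85
ee_pos: [0.5366, 0.1052, 0.1114]
orientation: [-1.569, 0.0, -1.103]
wrist_force: [2.5, 5.2, -0.7]
width: 0.0207
```

```bash
python3 -c "
from h import *
chk()"
```

```text
t 20.85 z 0.1114 r mm 50.18 a deg -268.78 91.22000000000003 Frad -5.3 Ftan 2.1 F [ 2.5  5.2 -0.7] rpy [-1.5691e+00  1.0000e-04 -1.1028e+00] w 0.0207 [0.17 0.5  1.89 0.   0.75 1.27] [0.5366 0.1052 0.1114]
```

Call:
{"method": "move_arm", "body": {"motion": [10,3.7,0,7.8,0,10,2.6,0,8.3,0,10,1.1,0,8.7,0,10,-0.4,0,8.7,0,10,-1.9,0,8.5,0,10,-3.3,0,8,0,10,-4.7,0,7.4,0,10,-5.9,0,6.4,0,10,-7,0,5.3,0,10,0,0,0,0]}}

```text
time_s: 21.85
ee_pos: [0.5902, 0.1508, 0.1113]
orientation: [-1.571, 0.0, -1.102]
wrist_force: [-1.3, 2.4, 4.6]
width: 0.0205
```

```bash
python3 -c "
from h import *
chk()"
```

```text
t 21.85 z 0.1113 r mm 50.05 a deg -179.58 180.42 Frad -1.5 Ftan 2.3 F [-1.3  2.4  4.6] rpy [-1.5709  0.     -1.1017] w 0.0205 [ 0.23  0.58  1.74 -0.    0.82  1.33] [0.5902 0.1508 0.1113]
```

Call:
{"method": "move_arm", "body": {"motion": [10,-7.7,0,4,0,10,-8.4,0,2.6,0,10,-8.6,0,1.1,0,10,-8.7,0,-0.4,0,10,-8.5,0,-1.9,0,10,-8.1,0,-3.3,0,10,-7.3,0,-4.7,0,10,-6.4,0,-5.9,0,10,-5.3,0,-7,0,10,0,0,0,0]}}

```text
time_s: 22.85
ee_pos: [0.543, 0.2052, 0.1113]
orientation: [-1.572, 0.0, -1.102]
wrist_force: [-2.2, -4.2, 4.8]
width: 0.0204
```

```bash
python3 -c "
from h import *
chk()"
```

```text
t 22.85 z 0.1113 r mm 50.05 a deg -87.61 272.39 Frad -4.4 Ftan 2.0 F [-2.2 -4.2  4.8] rpy [-1.5724e+00  3.0000e-04 -1.1016e+00] w 0.0204 [0.34 0.54 1.81 0.   0.79 1.44] [0.543  0.2052 0.1113]
```

Call:
{"method": "move_arm", "body": {"motion": [10,-3.2,0,-6.3,0,10,-2.6,0,-8.3,0,10,-1.1,0,-8.7,0,10,0.4,0,-8.7,0,10,1.9,0,-8.5,0,10,3.3,0,-8,0,10,4.7,0,-7.4,0,10,5.9,0,-6.4,0,10,7,0,-5.3,0,10,0,0,0,0]}}

```text
time_s: 23.85
ee_pos: [0.4905, 0.1583, 0.1113]
orientation: [-1.574, -0.0, -1.102]
wrist_force: [-4.3, -1.8, 7.1]
width: 0.0205
```

```bash
python3 -c "
from h import *
chk()"
```

```text
t 23.85 z 0.1113 r mm 49.92 a deg 1.94 1.94 Frad 4.2 Ftan 2.1 F [-4.3 -1.8  7.1] rpy [-1.5736 -0.     -1.1025] w 0.0205 [ 0.29  0.47  1.95 -0.    0.72  1.39] [0.4905 0.1583 0.1113]
```

Call:
{"method": "move_arm", "body": {"motion": [10,6.1,-0.3,-3.5,0,10,8.4,0,-2.6,0,10,8.6,0,-1.1,0,10,8.7,0,0.4,0,10,8.5,0,1.9,0,10,8.1,0,3.3,0,10,7.3,0,4.7,0,10,6.4,0,5.9,0,10,5.3,0,7,0,10,0,0,0,0]}}

```text
time_s: 24.85
ee_pos: [0.538, 0.1054, 0.1114]
orientation: [-1.57, -0.002, -1.102]
wrist_force: [1.2, -7.6, -0.2]
width: 0.0204
```

```bash
python3 -c "
from h import *
chk()"
```

```text
t 24.85 z 0.1114 r mm 49.86 a deg -267.09 92.91000000000003 Frad 7.5 Ftan 1.5 F [ 1.2 -7.6 -0.2] rpy [-1.5703 -0.002  -1.102 ] w 0.0204 [ 0.17  0.51  1.88 -0.    0.75  1.28] [0.538  0.1054 0.1114]
```

Call:
{"method": "move_arm", "body": {"motion": [10,4,0,5.8,0,10,2.6,0,8.3,0,10,1.1,0,8.7,0,10,-0.4,0,8.7,0,10,-1.9,0,8.5,0,10,-3.3,0,8,0,10,-4.7,0,7.4,0,10,-5.9,0,6.4,0,10,-7,0,5.3,0,10,0,0,0,0]}}

```text
time_s: 25.85
ee_pos: [0.5901, 0.1531, 0.1115]
orientation: [-1.569, 0.0, -1.101]
wrist_force: [4.7, 1.9, -7.7]
width: 0.0204
```

```bash
python3 -c "
from h import *
chk()"
```

```text
t 25.85 z 0.1115 r mm 49.87 a deg -176.89 183.11 Frad 4.6 Ftan 2.1 F [ 4.7  1.9 -7.7] rpy [-1.5688e+00  5.0000e-04 -1.1011e+00] w 0.0204 [0.23 0.57 1.74 0.   0.82 1.33] [0.5901 0.1531 0.1115]
```

Call:
{"method": "move_arm", "body": {"motion": [10,-5.3,0.3,3.1,0,10,-8.4,0,2.6,0,10,-8.6,0,1.1,0,10,-8.7,0,-0.4,0,10,-8.5,0,-1.9,0,10,-8.1,0,-3.3,0,10,-7.3,0,-4.7,0,10,-6.4,0,-5.9,0,10,-5.3,0,-7,0,10,0,0,0,0]}}

```text
time_s: 26.85
ee_pos: [0.5432, 0.2049, 0.1114]
orientation: [-1.571, 0.002, -1.102]
wrist_force: [-0.7, 7.4, -4.3]
width: 0.0203
```

```bash
python3 -c "
from h import *
chk()"
```

```text
t 26.85 z 0.1114 r mm 49.76 a deg -87.9 272.1 Frad 7.3 Ftan 1.1 F [-0.7  7.4 -4.3] rpy [-1.5712  0.0023 -1.1021] w 0.0203 [0.34 0.54 1.81 0.   0.79 1.44] [0.5432 0.2049 0.1114]
```

Call:
{"method": "move_arm", "body": {"motion": [10,-3.5,0.2,-6.1,0,10,-2.6,0,-8.3,0,10,-1.1,0,-8.7,0,10,0.4,0,-8.7,0,10,1.9,0,-8.5,0,10,3.3,0,-8,0,10,4.7,0,-7.4,0,10,5.9,0,-6.4,0,10,0,0,0,0,10,0,0,0,0]}}

```text
time_s: 27.85
ee_pos: [0.4918, 0.1667, 0.1113]
orientation: [-1.574, 0.001, -1.102]
wrist_force: [-6.6, -0.5, 6.3]
width: 0.0204
```

```bash
python3 -c "
from h import *
chk()
s,T=st();print((T.T@np.r_[hp(0)-s['ee_pos'][:2],0]*1000).round(1))"
```

```text
t 27.85 z 0.1113 r mm 49.83 a deg -7.8 352.2 Frad 6.3 Ftan 2.0 F [-6.6 -0.5  6.3] rpy [-1.5743e+00  7.0000e-04 -1.1025e+00] w 0.0204 [0.3  0.47 1.94 0.   0.73 1.41] [0.4918 0.1667 0.1113]
[ 5.4  0.  -4.1]
```

Call:
{"method": "move_arm", "body": {"motion": [10,2.6,-0.2,-2.4,0,10,2.6,0,-2,0,10,0,0,0,0,10,0,0,0,0]}}

```text
time_s: 28.25
ee_pos: [0.4907, 0.1604, 0.1113]
orientation: [-1.573, 0.001, -1.102]
wrist_force: [-5.0, 0.2, 3.3]
width: 0.0208
```

```bash
python3 -c "
from h import *
chk();chk()"
```

```text
t 28.25 z 0.1113 r mm 49.82 a deg -0.5 359.5 Frad 5.0 Ftan 0.3 F [-5.   0.2  3.3] rpy [-1.5733e+00  6.0000e-04 -1.1023e+00] w 0.0208 [0.29 0.47 1.95 0.   0.72 1.39] [0.4907 0.1604 0.1113]
t 28.25 z 0.1113 r mm 49.82 a deg -0.5 359.5 Frad 5.0 Ftan 0.3 F [-5.   0.2  3.3] rpy [-1.5733e+00  6.0000e-04 -1.1023e+00] w 0.0208 [0.29 0.47 1.95 0.   0.72 1.39] [0.4907 0.1604 0.1113]
```

Call:
{"method": "move_arm", "body": {"motion": [10,0.3,0,-0.4,0,10,0,0,0,0,10,0,0,0,0]}}

```text
time_s: 28.55
ee_pos: [0.4907, 0.1602, 0.1113]
orientation: [-1.573, 0.001, -1.102]
wrist_force: [-4.7, 1.4, 3.5]
width: 0.0205
```

Run:
```python
from h import *
chk()
im,d,p=shot('wrist','w11')
im1,_,p1=shot('scene','s11');im2,_,p2=shot('side','d11');save('s11c',np.hstack([im1[130:260,190:320],im2[150:280,220:350]]),3)
```

```text
t 28.55 z 0.1113 r mm 49.85 a deg -0.27 359.73 Frad 4.8 Ftan -0.9 F [-4.7  1.4  3.5] rpy [-1.5729e+00  8.0000e-04 -1.1023e+00] w 0.0205 [0.29 0.47 1.95 0.   0.72 1.39] [0.4907 0.1602 0.1113]
```

View pics/w11.png

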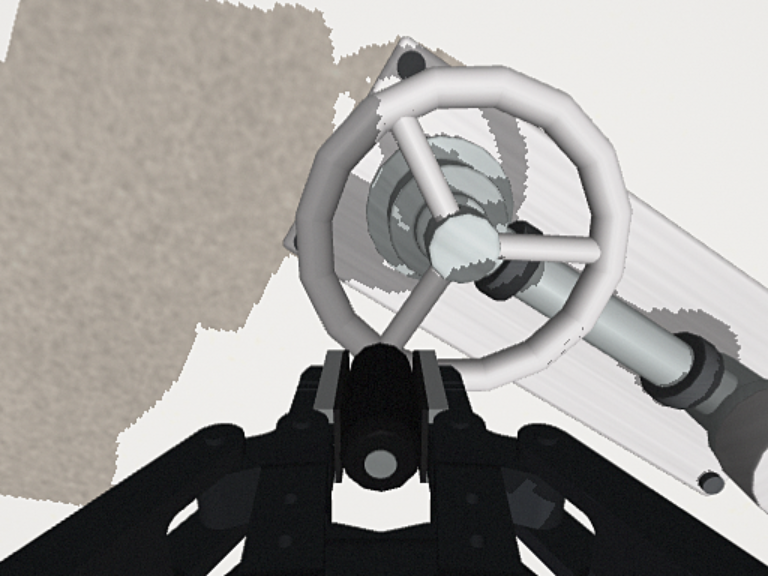

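View pics/s11c.png

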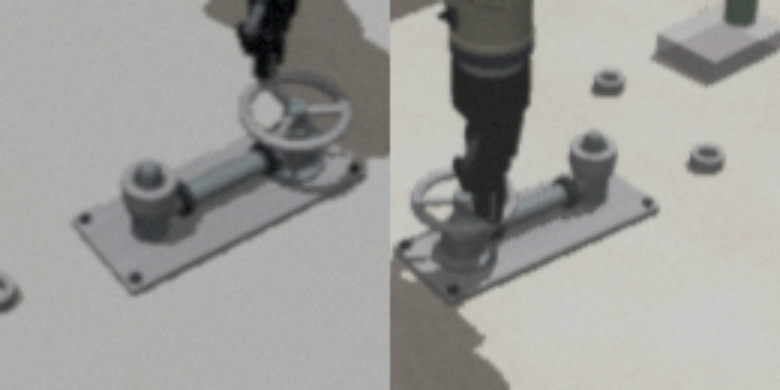

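View pics/s11.png

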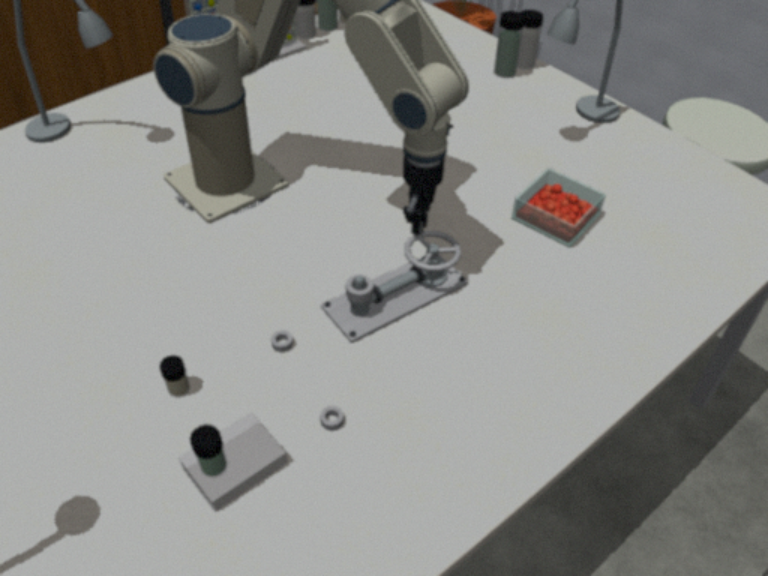

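```bash
python3 -c "
from h import *
print(ctrl.close_job());chk()"
```

```text
the job is handed in; nothing more can be done
None
the job is handed in; nothing more can be done
```

The job is done and was handed in at about 28.7 s of the 72 s allowed; no verdict was reported.

- **Ring:** I took the largest of the three rings, the middle one. It measured about 51 mm across with a 30 mm bore. I lowered it over the post until the flange pushed back with 11 N at the height expected for a seated ring, then let go. Later views from all three cameras show it sitting level on the flange.
- **Valve:** I gripped the handle and turned it clockwise from about 94° open until it hit the hard stop, which pushed back with about 23 N along the turning direction. I then backed it off anticlockwise two full turns.
- **Final position:** By the measured tool position the handle is within about 0.3° of two turns from the stop. The stop angle itself is uncertain by about 0.3° because things flex under load. The gripper is still holding the handle (60 N set, 20.5 mm opening), with under 6 N left on the wrist.
- **Bystanders:** In the last overall view the jar, vial, dish and the two smaller rings look unmoved.
- **What disagreed:**
  - The gripper reads about 1.5–2 mm narrower than the nominal sizes, 50 against 52 mm on the ring and 20.5 against 22 mm on the handle.
  - The close-up wrist view put the held ring 1–2 mm off the tool centre. The other measurements had it centred, and it went over the post freely.
  - My first estimate of the wheel centre was off by less than 0.5 mm, and I corrected it from the handle's path.

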